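Lift the loaded nest plate off the sampler's pins

TASK

Lift the loaded nest plate straight up off the sampler deck's two locating pins by its sliding lifting grip, and set it down without dropping it, squarely in the middle of the rubber pad, both magazines left in their pockets all along. One magazine is full and one empty and they look alike, so feel for the balance point and slide the grip there first: the plate must stay nearly level the whole way (never cocked by more than about 4 degrees) and must not be forced against the pins. Leave everything else where it stands.

Things in the scene. Friction and masses are not known exactly. Their poses are not given: they have to be found in the camera images.
- grip_center (a point): Centre of the lifting grip, the flat upright steel tab in the middle of the plate: 26 mm (x) by 12 mm (y, the width to pinch) by 46 mm tall; its top is 22 mm above this point. Axes: x along the plate's length, y across it, z up. The 22 mm square post of the carriage stands under it, from the plate up to 29 mm below this point.
- grip: The same tab; origin on its pivot pin, 22 mm below the tab's centre, 50 mm above the plate's underside. The tab rocks (17 degrees each way, weak damped centring spring 0.4 N m/rad, friction 0.02 N m) about this pin, which runs along the plate's y: the plate hangs from it, and a firm pinch cannot hold the plate level lengthwise. Crosswise it does not rock.
- carriage (a joint): How far the carriage with the grip stands from the plate's middle along the plate's +x, in m: -0.042 to 0.042. It slides in a slot, drags with about 2 N and stays where it is left. Carriage and grip weigh 90 g of the total, and shift the balance a little as they move.
- plate: Bare aluminium nest plate, 236 mm long (x), 100 wide (y), 12 thick; origin at the centre of its underside, z up. Pockets with 10 mm lips, 86 mm either side of the middle, hold the magazines. At opposite corners, (86, 64) and (-86, -64) mm, 30 mm square bushes, 30 mm tall, have 13 mm holes round the locating pins; they bind when the plate is cocked by about 5.5 degrees.
- plate_center (a point): Centre of the plate, half-way up its 12 mm thickness; axes as the plate's. Plate, carriage and grip together weigh about 0.31 kg, balanced about this point when the carriage is in the middle. The flat underside rests on the deck: if one end is raised, the plate turns on its other end's edge, 118 mm from the middle.
- mag_a: Closed grey sample magazine with aluminium lid, 50 (x) x 60 x 40 mm tall, origin under its centre, loose in either one of the plate's two pockets. One magazine is full (0.28 to 0.42 kg), the other nearly empty (0.06 to 0.14 kg); they look alike.
- mag_b: The other magazine, of the same look and size, in the other pocket. The loaded plate balances with the carriage some 18 to 42 mm from its middle, towards the full magazine, whichever that is.
- deck: Fixed dark blue-grey sampler deck, 270 (x) x 190 x 40 mm tall, origin under its centre; the plate rests on its top, centred, long sides parallel.
- pins: The two upright steel locating pins on the deck, 10 mm thick, standing 50 mm above the deck's top, at (86, 64) and (-86, -64) mm; origin at the centre of the deck's top.
- deck_top (a point): Centre of the deck's top face.
- pad: Fixed flat black rubber pad, 300 (x, long) x 200 x 12 mm thick, origin under its centre.
- pad_top (a point): Centre of the pad's top face; x along its long side.
- wrench: Bystander: steel open wrench, 150 mm, lying flat.
- jar: Bystander: small closed jar, 48 mm across, 60 mm tall.
- solvent_bottle: Bystander: closed bottle, 70 mm across, 170 mm tall.
- beaker: Bystander: open white beaker, 70 mm across, 85 mm tall.
- vial_box: Bystander: cardboard box 120 x 85 x 53 mm.
- driver: Bystander: screwdriver, 170 mm, lying flat.
- can: Bystander: plain steel can, 60 mm across, 90 mm tall.
There are look-alikes about, which are no part of the job. What is shaped like the mag_b but blue, green or purple is not meant.

How it is judged:
By the outcome, as a careful person would: the job done as asked, in the order asked, and still so for the second after the job is handed in, with the robot touching nothing.
It also fails if it takes over 69 s, if anything falls off the work surface, if the arm or the gripper's body presses on something with over 40 N, if the wrist force passes 120 N, or if a joint passes its speed limit or range.

ROBOT

A 7-joint arm with a two-finger parallel gripper is mounted at the origin on the work surface. World frame = base frame: x ahead of the robot, y to its left, z up, the work surface at z = 0. Lengths are in m, angles in rad, forces in N, time in s.
With the tool pointing down it reaches from about 0.425 to 0.925 m from the base axis. Payload 6.8 kg.
Tool frame: the origin (TCP) lies at the centre of the arm's flange, where the gripper is bolted on; the fingertips stand 182 mm ahead of it and the grasp point (between the pads) lies 163 mm ahead of it; z points along the fingers, y is the direction in which the jaws open and shut (so a half turn about z gives the same grasp; the last joint's range is limited). The gripper opens to 88 mm and grips with 3 to 60 N. Pads are 20 mm wide; open, the fingers measure 115 mm over their backs; the gripper's body (75 mm by 178 mm) begins 61 mm behind the grasp point.
Start: joints at [1.153, 0.477, 0.022, 1.555, -0.011, 1.109, -0.083], TCP at [0.206, -0.643, 0.405] pointing down, gripper open.
Joint ranges: [-2.96, 2.96], [-0.34, 2.1], [-1.41, 1.46], [0.24, 2.44], [-1.37, 4.51], [0.17, 1.92], [-2.96, 2.96]. Speed limits (rad/s): [2.39, 2.39, 3.14, 3.14, 3.14, 3.14, 3.14].

INTERFACE

Orientations are given as [roll, pitch, yaw] about the fixed x, y, z axes, in that order (R = Rz(yaw) Ry(pitch) Rx(roll)).
In Python, from plant import env, vision gives the robot as it stands.
- The arm moves only by the tool move_arm, never from a script. Its argument "deltas" is a list that holds one entry, the list of rows, each a list of 6 numbers: the shift along the tool's x, y, z in cm, then the turn, a rotation vector about the tool's x, y, z in rad. A call has 1 to 20 rows; each row shifts and turns the commanded pose from where the row before left it, along the tool's axes as they then stand; what a row does not reach is not made up. A row lasts 1/8 s, in which the tool goes at most 62.5 mm and 10.7 degrees, less where a joint would pass 70% of its speed; a pose out of reach is approached as far as the arm can. A call with a gripper value outside its range is refused whole. "fingers" is the closure in counts, from 0 (fully open) to 255 (shut), set as the call begins (left out, the last holds). The fingers move at their own pace and stop on an object; the grip force is fixed at half the most. Time passes only in rows, so rows that do not move let the fingers close. It gives the time, the measured TCP pose, the force and the opening at its end, in the units of the state.
- env.get_obs(): the state, without advancing time (a new reading comes with each control period).
- vision.camera(name): name is "side" or "top"; returns (picture, depth): 480x640x3 uint8, red, green, blue; 480x640 float32, m along the optical axis (not along the pixel's ray), 0 where there is no reading.
- vision.calibration(name): a dict with "mtx" (3x3 intrinsics, pixels), "k1" (the pictures are not rectified: a ray, as slopes to the right and down, at radius r is drawn at 1 + k1 r^2 times it, then the intrinsics apply), "xyz" and "orientation" of the camera in the world. Camera axes: x right, y down, z forward; pixel columns grow to the right and rows downward; lengths in m; the calibration is good to about 2 mm. A picture is of the moment at which its call begins. calibration takes no time and is no camera call.
- env.finish_job(): hands the job in, once; it reports no verdict.
The state is a dict: "t": time; "joint_pos": joint angles; "qd": joint speeds; "joint_torque": joint torques, N m; "position": TCP position; "tcp_rot": TCP orientation; "contact_force": force on the tool from outside, world axes, zero at the start; "ft_torque": the same for the moment, N m; "opening": finger opening in m.
Only numpy, scipy, OpenCV 4.12 (cv2) and the standard library are available. Lean on these libraries where they do the work, as an engineer would, in place of code of your own. Each camera call takes 0.05 s, during which the arm holds its last target. There are 200 camera calls.

## Working session

There is one attempt and no reset: what is moved stays moved. The work goes in short steps, Python scripts to look and compute and a tool call to move; the robot and the scene stay as the last step left them, time stands still between calls to the robot, and variables do not carry over. Pictures are saved under pics/ and viewed, about 8 in all and at most 12, crops included, and the job is handed in when it is done.

Besides the shell and the picture viewer there is one more tool, called after ">>>" by a JSON object that holds its "name" and its "arguments". move_arm: Moves the arm, as the interface text tells. Its arguments: {"type":"object","properties":{"deltas":{"type":"array"},"fingers":{"type":"number"}},"required":["deltas"]}

```bash
mkdir -p pics; ls
cat > h.py <<'E'
import numpy as np, cv2
from scipy.spatial.transform import Rotation as R
from plant import env, vision
def cam(n):
    c=vision.calibration(n); p,d=vision.camera(n); return c,p,d
def world(c,d,u,v,z=None):
    "pixel -> world by depth (5x5 median), or by the plane at height z"
    K=np.array(c["mtx"]); 
    x=np.array([(u-K[0,2])/K[0,0],(v-K[1,2])/K[1,1]]); s=x.copy()
    for _ in range(20): s=x/(1+c["k1"]*(s@s))
    ray=np.array([s[0],s[1],1.])
    o=np.array(c["orientation"]); M=o if o.shape==(3,3) else R.from_euler("xyz",o).as_matrix()
    r=M@ray; t0=np.array(c["xyz"])
    if z is None:
        a=d[int(v)-2:int(v)+3,int(u)-2:int(u)+3]; k=np.median(a[a>0])
    else: k=(z-t0[2])/r[2]
    return t0+k*r
def save(p,name): cv2.imwrite("pics/"+name,cv2.cvtColor(p,cv2.COLOR_RGB2BGR))
E
python3 - <<'E'
from h import *
for n in("top","side"):
    c,p,d=cam(n); save(p,n+"1.png"); np.savez(n+"1.npz",p=p,d=d); print(n,c)
print(env.get_obs())
E
```

```text
pics
top {'mtx': array([[445.71940433,   0.        , 319.12097873],
       [  0.        , 445.71940433, 236.99156504],
       [  0.        ,   0.        ,   1.        ]]), 'k1': -0.032264276226104865, 'xyz': array([ 0.51782104, -0.00619628,  1.08910718]), 'orientation': array([-3.05824778,  0.00643565, -1.5553949 ])}
side {'mtx': array([[448.686862  ,   0.        , 315.9945215 ],
       [  0.        , 448.686862  , 238.82725265],
       [  0.        ,   0.        ,   1.        ]]), 'k1': -0.0692100918569821, 'xyz': array([ 0.19869346, -0.52686565,  0.80550024]), 'orientation': array([-2.38424342, -0.00668966, -0.64372085])}
{'t': 0.1, 'joint_pos': array([ 1.15288555,  0.4777243 ,  0.02238041,  1.55632423, -0.01150035,
        1.10930269, -0.08306591]), 'qd': array([ 7.66749231e-05, -8.04312557e-04,  7.37852801e-04, -1.40273401e-03,
       -5.02669764e-05, -1.83359249e-03,  1.18050359e-03]), 'joint_torque': array([ 4.14311755e-03, -5.84088242e+01,  1.53941955e+00, -2.73314202e+01,
       -5.42389916e-02,  1.30911113e-02,  4.28942838e-05]), 'position': array([ 0.20571087, -0.64263983,  0.40378681]), 'tcp_rot': array([-3.13996840e+00,  1.35281443e-04,  3.09831600e-01]), 'contact_force': array([ 0.00460446, -0.84800552, -0.8770454 ]), 'ft_torque': array([ 0.02393513, -0.04486565, -0.00500588]), 'opening': 0.08759184225058188}
```

View pics/top1.png

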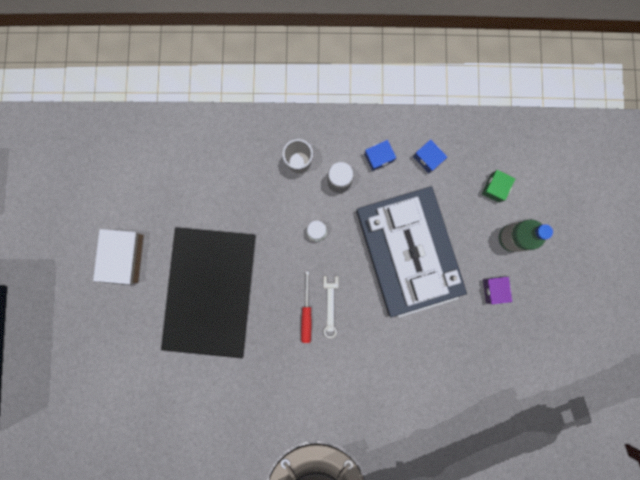

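View pics/side1.png

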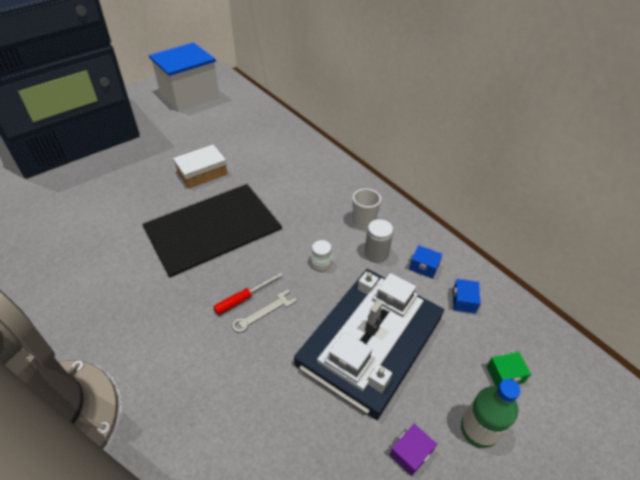

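The top view shows the deck with its plate at about (412,252), the pad at (209,292), and the two grey magazines on the plate at (405,213) and (429,287). The blue, green and purple blocks at (380,155), (431,156), (500,186) and (498,290) are look-alikes and not part of the job. I'll enlarge the plate to confirm.

Run:
```python
from h import *
t=np.load("top1.npz"); 
save(cv2.resize(t["p"][180:322,345:475],None,fx=4,fy=4,interpolation=cv2.INTER_CUBIC),"crop1.png")
c=vision.calibration("top")
p=t["p"].astype(int); d=t["d"]
# pad and deck outlines by colour
g=p.sum(2)
pad=((g<110)); pad[:, :150]=0; pad[:,270:]=0; pad[:215]=0; pad[370:]=0
dk=((p[...,2]-p[...,0]>8)&(g<240)); dk[:,:350]=0; dk[:,470:]=0; dk[:180]=0; dk[325:]=0
for n,m,z in(("pad",pad,.012),("deck",dk,.04)):
    m=cv2.morphologyEx(m.astype(np.uint8),cv2.MORPH_OPEN,np.ones((3,3)))
    q=cv2.findContours(m,cv2.RETR_EXTERNAL,cv2.CHAIN_APPROX_NONE)[0]; q=max(q,key=cv2.contourArea)[:,0]
    w=np.array([world(c,d,u,v,z)[:2] for u,v in q]).astype(np.float32)
    print(n,cv2.minAreaRect(w), cv2.boxPoints(cv2.minAreaRect(q)).round(1).tolist())
# plate heights
for u,v in((405,213),(429,287),(414,250),(376,223),(452,278),(400,250),(430,250)): print(u,v,world(c,d,u,v).round(4))
```

```text
Traceback (most recent call last):
ValueError: max() iterable argument is empty
```

View pics/crop1.png

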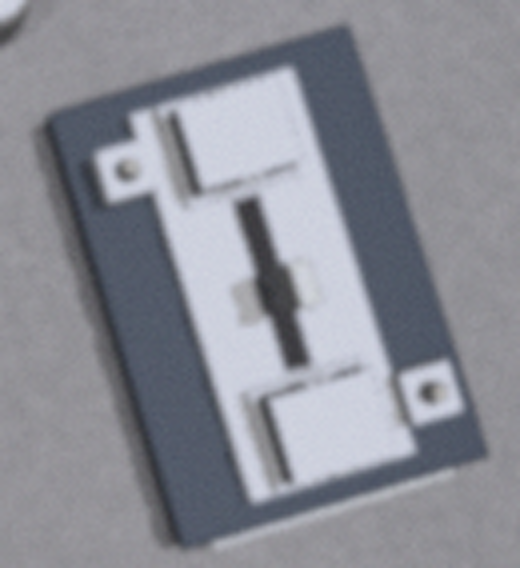

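The crop shows the grey-white magazines at crop (240,150) and (340,430), both in the pockets. The dark tab is at crop (275,285), which is (414,251) in the picture. The pins are at (377,222) and (453,278). These are the objects meant, because nothing else sits on the plate.

Run:
```python
from h import *
for n in("top","side"):
    t=np.load(n+"1.npz"); c=vision.calibration(n); d=t["d"]; p=t["p"].astype(int)
    K=c["mtx"]; v,u=np.mgrid[:480,:640]
    x=np.dstack([(u-K[0,2])/K[0,0],(v-K[1,2])/K[1,1]]); s=x.copy()
    for _ in range(20): s=x/(1+c["k1"]*(s**2).sum(2,keepdims=True))
    M=R.from_euler("xyz",c["orientation"]).as_matrix()
    W=(np.dstack([s,np.ones((480,640))])*d[...,None])@M.T+c["xyz"]
    np.save(n+"W.npy",W)
    X,Y,Z=W[...,0],W[...,1],W[...,2]
    near=(abs(X-.5)<.2)&(abs(Y+.2)<.2)&(d>0)
    print(n,"hist",np.histogram(Z[near],bins=np.arange(-.01,.15,.005))[0])
    g=p.sum(2)
    padm=(g<130)&(abs(X-.4)<.25)&(Y>.12)&(Y<.45)&(Z<.03)
    for nm,m,z in(("pad",padm,.012),("deck+",near&(Z>.028)&(Z<.13),.04),("mags",near&(Z>.082)&(Z<.11),.092),("tab",near&(Z>.096)&(Z<.125),.112)):
        m=cv2.morphologyEx(m.astype(np.uint8),cv2.MORPH_OPEN,np.ones((2,2)))
        qs=[q[:,0] for q in cv2.findContours(m,cv2.RETR_EXTERNAL,cv2.CHAIN_APPROX_NONE)[0] if cv2.contourArea(q)>8]
        for q in qs:
            if nm in("mags","tab"):
                mm=np.zeros((480,640),np.uint8); cv2.drawContours(mm,[q],-1,1,-1); mm=mm>0
                print(nm,q.mean(0).round(1),W[mm].mean(0).round(4),mm.sum()); continue
            w=np.array([world(c,d,a,b,z)[:2] for a,b in q]).astype(np.float32)
            r=cv2.minAreaRect(w); print(nm,len(q),np.round(r[0],4),np.round(r[1],4),round(r[2],2))
    if n=="top":
        for a,b in((377,222.5),(453,278)): print("pin",world(c,d,a,b,.09).round(4),)
```

```text
top hist [  314 11087  6230   438    59    47   110    66   110  2563  1448   579
  1792   243   241   234   129    33    52   349   875    39    10     9
     2     7     7    11    61     5     0]
pad 63 [0.3409 0.344 ] [0.0512 0.0177] 87.26
pad 23 [0.3471 0.2552] [0.0215 0.0087] 68.41
pad 41 [0.3599 0.2834] [0.0174 0.0201] 83.61
pad 20 [0.3655 0.3488] [0.0113 0.0131] 19.38
pad 38 [0.4293 0.2375] [0.0262 0.0145] 1.79
pad 26 [0.4375 0.3188] [0.0119 0.0171] 1.08
pad 309 [0.4158 0.2743] [0.0856 0.0897] 1.03
pad 39 [0.4602 0.306 ] [0.0169 0.0264] 57.71
pad 145 [0.4822 0.2621] [0.0561 0.0588] 9.65
deck+ 15 [ 0.5029 -0.3986] [0.0047 0.0141] 89.21
deck+ 35 [ 0.6198 -0.0094] [0.038  0.0142] 0.8
deck+ 363 [ 0.574  -0.2181] [0.2665 0.1901] 17.49
mags [455.  278.5] [ 0.5126 -0.306   0.0818] 16
mags [428.1 286.6] [ 0.4934 -0.2438  0.0883] 645
mags [414.9 252.8] [ 0.5682 -0.2119  0.0995] 39
mags [405.1 214.6] [ 0.6548 -0.1922  0.0905] 592
tab [416.3 252.2] [ 0.5692 -0.213   0.1092] 39
pin [ 0.6359 -0.1285  0.09  ]
pin [ 0.5137 -0.2991  0.09  ]
side hist [   20 14947  9308   576    86    99   352   203   190  3441  1633   516
  2363   330   466   374   275   152   165   382  1276    32    18    19
    17    15    20    16    81     4     0]
pad 309 [0.4691 0.2563] [0.1953 0.2903] 85.57
deck+ 370 [ 0.5813 -0.2198] [0.2917 0.1917] 17.4
deck+ 52 [ 0.622 -0.002] [0.0552 0.0313] 51.81
mags [382.  371.1] [ 0.5146 -0.3061  0.0825] 27
mags [350.9 352.4] [ 0.4901 -0.2492  0.0943] 949
mags [374.3 320.8] [ 0.569  -0.2242  0.0909] 101
mags [397.3 289.6] [ 0.6556 -0.1954  0.0893] 707
mags [369.5 275.3] [ 0.6395 -0.1315  0.0825] 18
tab [375.4 316.3] [ 0.5705 -0.2221  0.1007] 111
```

>>> {"name": "move_arm", "arguments": {"deltas": [[[4,-2.45,0,0,0,0],[4,-2.45,0,0,0,0],[4,-2.45,0,0,0,0],[4,-2.45,0,0,0,0],[4,-2.45,0,0,0,0],[4,-2.45,0,0,0,0],[4,-2.45,0,0,0,0],[4,-2.45,0,0,0,0],[4,-2.45,0,0,0,0],[4,-2.45,0,0,0,0],[4,-2.45,0,0,0,0],[3.7,-2.35,0,0,0,0],[0,0,0,0,0,0],[0,0,0,0,0,0]]], "fingers": 120}}

```text
t: 1.85
position: [0.5703, -0.2191, 0.4042]
tcp_rot: [-3.142, 0.001, 0.309]
contact_force: [-1.0, -0.7, -0.3]
opening: 0.0464
```

Run:
```python
from h import *
t=np.load("top1.npz"); c=vision.calibration("top")
# pad: dark region filled, top view
m=((t["p"].astype(int).sum(2)<190)).astype(np.uint8); m[:,:155]=0; m[:,265:]=0; m[:222]=0; m[365:]=0
m=cv2.morphologyEx(m,cv2.MORPH_CLOSE,np.ones((5,5)))
q=max(cv2.findContours(m,cv2.RETR_EXTERNAL,cv2.CHAIN_APPROX_NONE)[0],key=cv2.contourArea)[:,0]
print("padpx",cv2.minAreaRect(q))
print("pad top",cv2.minAreaRect(np.array([world(c,None,u,v,.012)[:2] for u,v in q],np.float32)))
for n in("top","side"):
    c,p,d=cam(n); np.savez(n+"2.npz",p=p,d=d)
    save(p,n+"2.png")
o=env.get_obs(); print({k:np.round(o[k],4) for k in("t","position","tcp_rot","contact_force","ft_torque","opening")})
s=cv2.imread("pics/side2.png")[200:420,270:460]; cv2.imwrite("pics/side2c.png",cv2.resize(s,None,fx=3,fy=2.7,interpolation=cv2.INTER_CUBIC))
```

```text
padpx ((208.04782104492188, 292.15875244140625), (81.08744812011719, 123.04682922363281), 5.856013774871826)
pad top ((0.4713316559791565, 0.26733675599098206), (0.19550326466560364, 0.2935827076435089), 85.64640045166016)
{'t': np.float64(1.95), 'position': array([ 0.5698, -0.22  ,  0.4044]), 'tcp_rot': array([3.1412e+00, 1.1000e-03, 3.0730e-01]), 'contact_force': array([ 0.3123, -0.0365, -0.7436]), 'ft_torque': array([-0.0558,  0.0384, -0.0054]), 'opening': np.float64(0.0464)}
```

View pics/side2c.png

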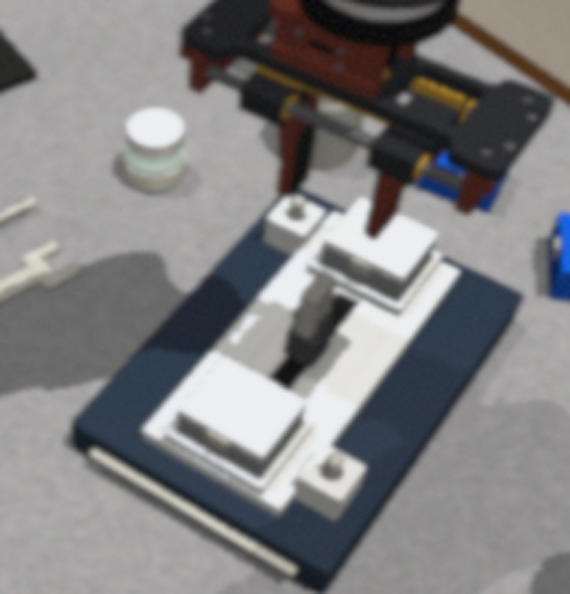

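The crop shows the open fingers above the plate, with tips at crop (290,190) and (380,232). The tab's top is at about crop (318,280), and both magazines are seated.

Run:
```python
from h import *
c=vision.calibration("side")
f=lambda u,v,z:world(c,None,270+u/3,200+v/2.7,z).round(4)
print("tips",f(290,190,.222),f(380,232,.222),"tabtop",f(318,279,.134))
print("pins",f(296,203,.09),f(335,462,.09), "deck corners",[f(*q,.04)[:2] for q in((283,188),(522,297),(325,575),(78,425))])
w=np.array([world(c,None,u,v,.012)[:2] for u,v in((144,228),(248,187),(281,228),(171,270))]);print("pad side",w.round(3).tolist(),w.mean(0))
c=vision.calibration("top")
w=np.array([world(c,None,u,v,.012)[:2] for u,v in((175,228),(255,234),(243,357),(162,350))]);print("pad top",w.round(3).tolist(),w.mean(0))
w=np.array([world(c,None,345+u/4,180+v/4,.04)[:2] for u,v in((48,115),(348,25),(488,458),(180,545))]);print("deck top",w.round(3).tolist(),w.mean(0))
for n in("top","side"):
    W=np.load(n+"W.npy"); X,Y,Z=np.moveaxis(W,2,0); p=np.load(n+"1.npz")["p"].astype(int).sum(2)
    m=(abs(X-.47)<.08)&(abs(Y-.26)<.07)&(p<200); print(n,"pad z",np.median(Z[m]))
```

```text
tips [ 0.5576 -0.1971  0.222 ] [ 0.5753 -0.2512  0.222 ] tabtop [ 0.5741 -0.2159  0.134 ]
pins [ 0.6337 -0.1345  0.09  ] [ 0.5109 -0.3079  0.09  ] deck corners [array([ 0.6668, -0.0895]), array([ 0.728 , -0.2693]), array([ 0.4746, -0.3479]), array([ 0.4222, -0.1747])]
pad side [[0.329, 0.357], [0.621, 0.337], [0.605, 0.152], [0.327, 0.189]] [0.470493   0.25855689]
pad top [[0.624, 0.354], [0.613, 0.158], [0.318, 0.179], [0.331, 0.374]] [0.47147793 0.26641004]
deck top [[0.674, -0.087], [0.731, -0.266], [0.475, -0.346], [0.423, -0.166]] [ 0.57569704 -0.21625312]
top pad z 0.011874841031233263
side pad z 0.012154461005066897
```

>>> {"name": "move_arm", "arguments": {"deltas": [[[0,0,2,0,0,0],[0,0,2,0,0,0],[0,0,2,0,0,0],[0,0,2,0,0,0],[0,0,1,0,0,0],[0,0,0,0,0,0]]]}}

```text
t: 2.7
position: [0.5702, -0.2191, 0.3142]
tcp_rot: [-3.141, 0.001, 0.309]
contact_force: [0.3, 0.8, 0.1]
opening: 0.0464
```

>>> {"name": "move_arm", "arguments": {"deltas": [[[0,0,1.5,0,0,0],[0,0,1.5,0,0,0],[0,0,0.9,0,0,0],[0,0,0,0,0,0],[0,0,0,0,0,0]]], "fingers": 195}}

```text
t: 3.32
position: [0.571, -0.2184, 0.2759]
tcp_rot: [3.141, -0.0, 0.31]
contact_force: [0.2, -0.5, 0.2]
opening: 0.021
```

Run:
```python
from h import *
c,p,d=cam("side"); np.savez("side3.npz",p=p,d=d)
a=p[265:365,325:425]
b=cv2.resize(a,None,fx=6,fy=6,interpolation=cv2.INTER_CUBIC); save(b,"side3.png")
o=env.get_obs(); print({k:np.round(o[k],4) for k in("t","position","tcp_rot","contact_force","ft_torque","opening")})
```

```text
{'t': np.float64(3.375), 'position': array([ 0.571 , -0.2184,  0.2761]), 'tcp_rot': array([ 3.1412e+00, -7.0000e-04,  3.0980e-01]), 'contact_force': array([ 1.1895,  0.1813, -0.2994]), 'ft_torque': array([ 0.0021,  0.0265, -0.01  ]), 'opening': np.float64(0.0206)}
```

View pics/side3.png

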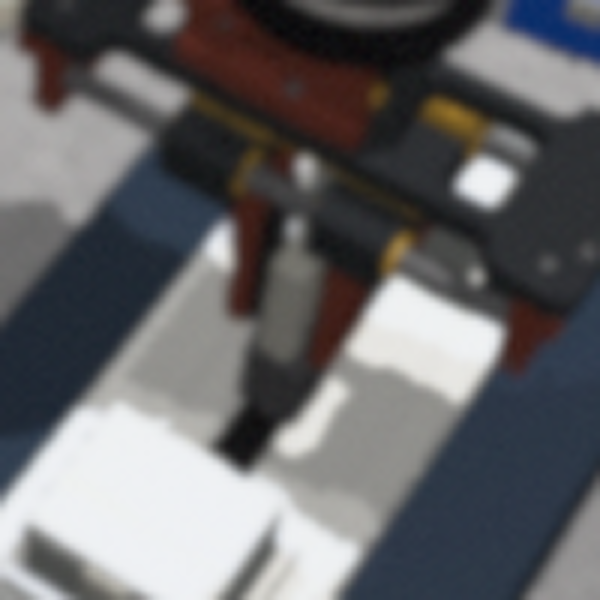

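The crop shows the tab between the two fingers, with the left finger at about (245,250) and the right at (335,300). I'll close in small steps and feel for contact across the tab.

>>> {"name": "move_arm", "arguments": {"deltas": [[[0,0,0,0,0,0],[0,0,0,0,0,0]]], "fingers": 204}}

```text
t: 3.62
position: [0.5709, -0.2185, 0.276]
tcp_rot: [3.141, -0.0, 0.31]
contact_force: [-0.3, -0.1, -0.1]
opening: 0.0174
```

>>> {"name": "move_arm", "arguments": {"deltas": [[[0,0,0,0,0,0],[0,0,0,0,0,0]]], "fingers": 209}}

```text
t: 3.88
position: [0.5708, -0.2184, 0.2757]
tcp_rot: [3.142, -0.0, 0.31]
contact_force: [-0.6, -0.7, 0.6]
opening: 0.016
```

>>> {"name": "move_arm", "arguments": {"deltas": [[[0,0,0,0,0,0],[0,0,0,0,0,0]]], "fingers": 213}}

```text
t: 4.12
position: [0.5708, -0.2184, 0.2757]
tcp_rot: [3.142, 0.0, 0.31]
contact_force: [-0.8, -1.2, -0.1]
opening: 0.0144
```

>>> {"name": "move_arm", "arguments": {"deltas": [[[0,0,0,0,0,0],[0,0,0,0,0,0]]], "fingers": 217}}

```text
t: 4.38
position: [0.5708, -0.2184, 0.2757]
tcp_rot: [3.142, 0.0, 0.31]
contact_force: [0.8, -0.1, 0.6]
opening: 0.0133
```

```bash
cat > rd.py <<'E'
from h import *
import sys
def read(k=8,name="top"):
    F=[];T=[]
    for _ in range(k):
        r=vision.camera(name); o=env.get_obs(); F.append(o["contact_force"]);T.append(o["ft_torque"])
    F=np.array(F);T=np.array(T); n=np.sqrt(k)
    print("t",round(float(o["t"]),2),"pos",o["position"].round(4),"rot",np.round(o["tcp_rot"],4),"F",F.mean(0).round(2),"+-",(F.std(0)/n).round(2),"T",T.mean(0).round(3),"+-",(T.std(0)/n).round(3),"open",round(float(o["opening"]),4))
    return r
if __name__=="__main__": read(int(sys.argv[1]))
E
python3 rd.py 6
```

```text
t 4.67 pos [ 0.5708 -0.2184  0.2757] rot [ 3.1416e+00 -1.0000e-04  3.0980e-01] F [-0.02 -0.15 -0.16] +- [0.28 0.19 0.21] T [-0.014  0.012 -0.012] +- [0.014 0.008 0.018] open 0.0132
```

The opening is 13.2 mm with no contact, so the grasp is centred to within about 0.6 mm. Closing.

>>> {"name": "move_arm", "arguments": {"deltas": [[[0,0,0,0,0,0],[0,0,0,0,0,0],[0,0,0,0,0,0]]], "fingers": 255}}

```text
t: 5.05
position: [0.5708, -0.2186, 0.2757]
tcp_rot: [3.141, -0.0, 0.31]
contact_force: [1.0, -1.1, 0.0]
opening: 0.0119
```

```bash
python3 rd.py 10
```

```text
t 5.55 pos [ 0.5708 -0.2186  0.2757] rot [ 3.1413e+00 -2.0000e-04  3.0960e-01] F [ 0.85 -1.71 -0.68] +- [0.16 0.19 0.11] T [-0.321 -0.167 -0.022] +- [0.017 0.015 0.011] open 0.012
```

>>> {"name": "move_arm", "arguments": {"deltas": [[[0,0,-0.1,0,0,0],[0,0,-0.1,0,0,0],[0,0,-0.1,0,0,0],[0,0,0,0,0,0],[0,0,0,0,0,0]]]}}

```text
t: 6.18
position: [0.5706, -0.2183, 0.2784]
tcp_rot: [-3.141, 0.001, 0.31]
contact_force: [-0.4, -0.2, -5.8]
opening: 0.0117
```

```bash
python3 rd.py 10
```

```text
t 6.67 pos [ 0.5708 -0.2184  0.2787] rot [-3.1416e+00 -1.0000e-04  3.0980e-01] F [-0.5   0.05 -5.99] +- [0.09 0.17 0.09] T [ 0.052  0.123 -0.022] +- [0.01  0.012 0.008] open 0.0121
```

```bash
cat > tilt.py <<'E'
from h import *
# plate pose: heights of lid pixels of both mags in side view, versus the first picture
W0=np.load("sideW.npy"); c=vision.calibration("side"); K=c["mtx"]; M=R.from_euler("xyz",c["orientation"]).as_matrix()
v,u=np.mgrid[:480,:640]; x=np.dstack([(u-K[0,2])/K[0,0],(v-K[1,2])/K[1,1]]); s=x.copy()
for _ in range(20): s=x/(1+c["k1"]*(s**2).sum(2,keepdims=True))
ray=np.dstack([s,np.ones((480,640))])
e=np.array([np.cos(.31),np.sin(.31)]); nn=np.array([-e[1],e[0]])
def tilt(k=4,ctr=(.574,-.2195),zlo=.075,zhi=.12):
    d=np.median([vision.camera("side")[1] for _ in range(k)],0)
    return meas((ray*d[...,None])@M.T+c["xyz"],ctr,zlo,zhi)
def meas(W,ctr=(.574,-.2195),zlo=.075,zhi=.12,e=e,nn=nn):
    r=W[...,:2]-np.array(ctr); a=r@e; b=r@nn; z=W[...,2]; out=[]
    for sg in(1,-1):
        m=(abs(a-sg*.086)<.02)&(abs(b)<.024)&(z>zlo)&(z<zhi)
        A=np.c_[a[m]-sg*.086,b[m],np.ones(m.sum())]; f=np.linalg.lstsq(A,z[m],rcond=None)[0]
        out.append((m.sum(),f.round(4)))
    dz=out[0][1][2]-out[1][1][2]; print("far(+x)",out[0],"near(-x)",out[1],"tilt deg(+ = far end up)",np.degrees(dz/.172).round(2)); return dz
if __name__=="__main__":
    print("before"); meas(W0); print("now"); tilt()
E
python3 tilt.py
```

```text
before
far(+x) (np.int64(387), array([ 0.0034, -0.0012,  0.0916])) near(-x) (np.int64(543), array([0.0119, 0.0127, 0.0911])) tilt deg(+ = far end up) 0.17
now
far(+x) (np.int64(53), array([ 0.0087, -0.0165,  0.0965])) near(-x) (np.int64(550), array([0.0365, 0.0057, 0.0919])) tilt deg(+ = far end up) 1.53
```

The near end (-x) is the heavy one: the far end rose about 5 mm and the near end stayed down. I'll set it down and slide the grip 25 mm towards the near end.

>>> {"name": "move_arm", "arguments": {"deltas": [[[0,0,0.1,0,0,0],[0,0,0.1,0,0,0],[0,0,0.1,0,0,0],[0,0,0,0,0,0],[-0.25,0,0,0,0,0],[-0.25,0,0,0,0,0],[-0.25,0,0,0,0,0],[-0.25,0,0,0,0,0],[-0.25,0,0,0,0,0],[-0.25,0,0,0,0,0],[-0.25,0,0,0,0,0],[-0.25,0,0,0,0,0],[-0.25,0,0,0,0,0],[-0.25,0,0,0,0,0],[0,0,0,0,0,0]]]}}

```text
t: 8.75
position: [0.5466, -0.2262, 0.2757]
tcp_rot: [-3.142, 0.001, 0.309]
contact_force: [1.7, -0.2, -2.9]
opening: 0.0122
```

```bash
python3 rd.py 4
```

```text
t 8.95 pos [ 0.5467 -0.2262  0.2757] rot [-3.1416e+00  8.0000e-04  3.0950e-01] F [-0.25  0.22 -1.54] +- [0.26 0.14 0.14] T [0.031 0.055 0.006] +- [0.008 0.041 0.01 ] open 0.0115
```

>>> {"name": "move_arm", "arguments": {"deltas": [[[0,0,-0.1,0,0,0],[0,0,-0.1,0,0,0],[0,0,-0.1,0,0,0],[0,0,0,0,0,0],[0,0,0,0,0,0]]]}}

```text
t: 9.57
position: [0.5468, -0.226, 0.2785]
tcp_rot: [-3.141, 0.0, 0.31]
contact_force: [-0.0, 0.3, -8.5]
opening: 0.0118
```

```bash
python3 rd.py 8; python3 tilt.py|tail -1
```

```text
t 9.97 pos [ 0.5469 -0.226   0.2786] rot [-3.1416e+00  1.0000e-04  3.0980e-01] F [-0.02 -0.28 -7.37] +- [0.14 0.22 0.16] T [ 0.006 -0.001 -0.01 ] +- [0.009 0.016 0.009] open 0.0118
far(+x) (np.int64(127), array([-0.0009, -0.0018,  0.096 ])) near(-x) (np.int64(546), array([0.0168, 0.0032, 0.0935])) tilt deg(+ = far end up) 0.83
```

Both ends are off the deck at about 0.5° of tilt, and the grip carries about 7.3 N. I'll lift a little more and check again.

>>> {"name": "move_arm", "arguments": {"deltas": [[[0,0,-0.1,0,0,0],[0,0,-0.1,0,0,0],[0,0,-0.1,0,0,0],[0,0,-0.1,0,0,0],[0,0,-0.1,0,0,0],[0,0,0,0,0,0],[0,0,0,0,0,0],[0,0,0,0,0,0],[0,0,0,0,0,0]]]}}

```text
t: 11.3
position: [0.547, -0.226, 0.2836]
tcp_rot: [-3.142, 0.0, 0.31]
contact_force: [-0.1, -0.1, -7.0]
opening: 0.0121
```

```bash
python3 rd.py 8; python3 tilt.py|tail -1
python3 - <<'E'
from h import *
c,p,d=cam("side"); save(cv2.resize(p[230:430,280:460],None,fx=3,fy=3,interpolation=cv2.INTER_CUBIC),"side4.png")
E
```

```text
t 11.7 pos [ 0.547  -0.226   0.2837] rot [ 3.1416 -0.      0.3098] F [-0.07  0.01 -7.47] +- [0.18 0.17 0.21] T [-0.003 -0.048  0.004] +- [0.014 0.013 0.007] open 0.0119
far(+x) (np.int64(122), array([0.0131, 0.0082, 0.1008])) near(-x) (np.int64(547), array([0.0134, 0.0059, 0.0984])) tilt deg(+ = far end up) 0.8
```

View pics/side4.png

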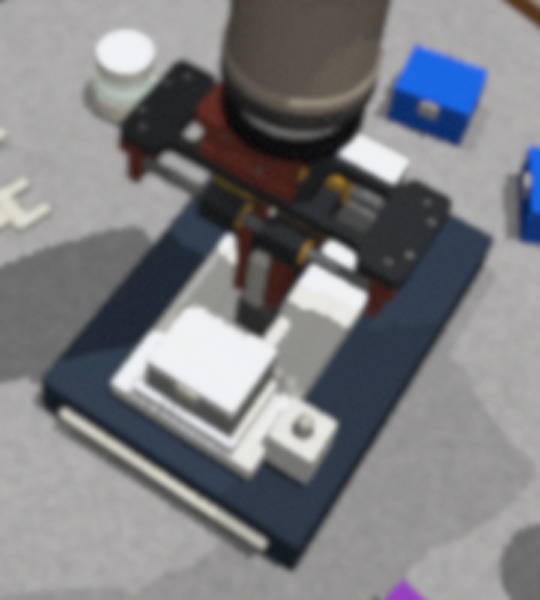

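The crop shows the plate hanging level and clear of the deck. The near bush at crop (303,430) is centred on its pin and the magazine is seated. Lifting straight up.

>>> {"name": "move_arm", "arguments": {"deltas": [[[0,0,-0.3,0,0,0],[0,0,-0.5,0,0,0],[0,0,-0.5,0,0,0],[0,0,-0.5,0,0,0],[0,0,-0.5,0,0,0],[0,0,-0.5,0,0,0],[0,0,-0.5,0,0,0],[0,0,-0.5,0,0,0],[0,0,-0.5,0,0,0],[0,0,-0.5,0,0,0],[0,0,-0.6,0,0,0],[0,0,-0.8,0,0,0],[0,0,-1,0,0,0],[0,0,-1,0,0,0],[0,0,-1,0,0,0],[0,0,-1,0,0,0],[0,0,-0.8,0,0,0],[0,0,-0.5,0,0,0],[0,0,-0.2,0,0,0],[0,0,0,0,0,0]]]}}

```text
t: 14.45
position: [0.5469, -0.226, 0.4005]
tcp_rot: [-3.141, 0.0, 0.31]
contact_force: [0.3, -0.1, -7.2]
opening: 0.0118
```

```bash
python3 rd.py 4; python3 -c "
from tilt import *
tilt(4,zlo=.185,zhi=.235)"
```

```text
t 14.65 pos [ 0.5469 -0.226   0.4003] rot [-3.1412e+00  5.0000e-04  3.0980e-01] F [-0.24  0.17 -7.52] +- [0.24 0.16 0.23] T [ 0.002 -0.012  0.033] +- [0.013 0.011 0.004] open 0.0119
far(+x) (np.int64(70), array([0.0218, 0.0305, 0.2186])) near(-x) (np.int64(648), array([0.0123, 0.005 , 0.2154])) tilt deg(+ = far end up) 1.07
```

>>> {"name": "move_arm", "arguments": {"deltas": [[[0,0,0,0,0,0.01],[0,0,0,0,0,0.02],[0,0,0,0,0,0.03],[0,0,0,0,0,0.04],[0,0,0,0,0,0.046],[0,0,0,0,0,0.047],[0,0,0,0,0,0.047],[0,0,0,0,0,0.046],[0,0,0,0,0,0.04],[0,0,0,0,0,0.03],[0,0,0,0,0,0.02],[0,0,0,0,0,0.01],[0,0,0,0,0,0],[0,0,0,0,0,0]]]}}

```text
t: 16.6
position: [0.5469, -0.2261, 0.4007]
tcp_rot: [3.142, -0.0, -0.076]
contact_force: [1.1, -0.1, -7.2]
opening: 0.0117
```

>>> {"name": "move_arm", "arguments": {"deltas": [[[-0.15,-0.5,0,0,0,0],[-0.3,-1,0,0,0,0],[-0.5,-1.7,0,0,0,0],[-0.7,-2.4,0,0,0,0],[-0.9,-3.1,0,0,0,0],[-1,-3.4,0,0,0,0],[-1,-3.4,0,0,0,0],[-1,-3.4,0,0,0,0],[-1,-3.4,0,0,0,0],[-1,-3.4,0,0,0,0],[-1,-3.4,0,0,0,0],[-1,-3.4,0,0,0,0],[-1,-3.4,0,0,0,0],[-1,-3.4,0,0,0,0],[-0.9,-3.1,0,0,0,0],[-0.7,-2.4,0,0,0,0],[-0.5,-1.7,0,0,0,0],[-0.3,-1,0,0,0,0],[-0.2,-0.6,0,0,0,0],[-0.1,-0.2,0,0,0,0]]]}}

```text
t: 19.1
position: [0.4415, 0.2664, 0.4007]
tcp_rot: [3.141, -0.0, -0.076]
contact_force: [-1.4, -0.2, -7.4]
opening: 0.0115
```

```bash
python3 rd.py 3
python3 - <<'E'
from h import *
P=[]
for n in("top","side"):
    c,p,d=cam(n); np.savez(n+"5.npz",p=p,d=d); P.append(p)
save(cv2.resize(np.hstack([P[0][190:410,110:300],P[1][90:310,100:320]]),None,fx=1.9,fy=1.9),"both5.png")
E
```

```text
t 19.25 pos [0.4418 0.2659 0.4006] rot [ 3.1412e+00 -1.0000e-04 -7.7100e-02] F [ 0.26 -0.88 -6.86] +- [0.45 0.18 0.21] T [ 0.03  -0.023 -0.023] +- [0.019 0.018 0.018] open 0.0118
```

View pics/both5.png

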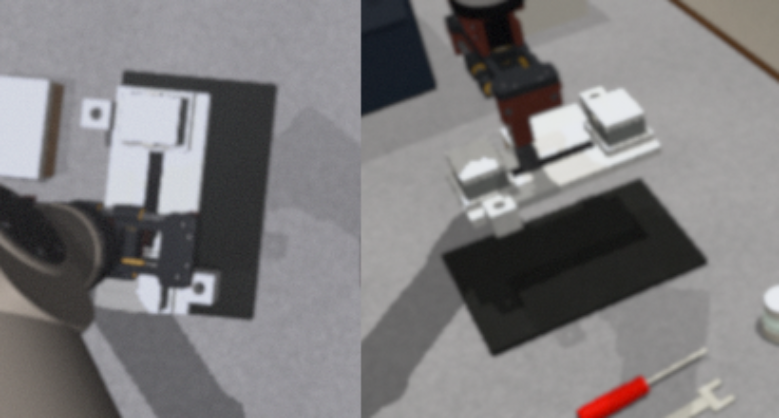

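The top crop shows the loaded plate over the pad with its edges parallel, and the side crop shows both magazines in their pockets. I'll lower to about 12 mm above the pad and then check the centring.

>>> {"name": "move_arm", "arguments": {"deltas": [[[0,0,0.2,0,0,0],[0,0,0.5,0,0,0],[0,0,0.8,0,0,0],[0,0,1,0,0,0],[0,0,1,0,0,0],[0,0,1,0,0,0],[0,0,1,0,0,0],[0,0,1,0,0,0],[0,0,1,0,0,0],[0,0,1,0,0,0],[0,0,1,0,0,0],[0,0,1,0,0,0],[0,0,1,0,0,0],[0,0,1,0,0,0],[0,0,0.8,0,0,0],[0,0,0.5,0,0,0],[0,0,0.2,0,0,0],[0,0,0,0,0,0]]]}}

```text
t: 21.6
position: [0.4417, 0.2665, 0.2607]
tcp_rot: [-3.141, -0.0, -0.076]
contact_force: [-0.9, -0.8, -7.9]
opening: 0.0117
```

```bash
python3 rd.py 2
python3 - <<'E'
from h import *
P=[]
for n in("top","side"):
    c,p,d=cam(n); np.savez(n+"6.npz",p=p,d=d); P.append(p)
save(np.hstack([cv2.resize(P[0][215:370,150:270],(465,600),interpolation=cv2.INTER_CUBIC),cv2.resize(P[1][150:290,130:290],(335,293),interpolation=cv2.INTER_CUBIC)[:, :].copy() if 0 else np.vstack([cv2.resize(P[1][160:285,135:290],(335,270),interpolation=cv2.INTER_CUBIC),np.zeros((330,335,3),np.uint8)])]),"both6.png")
E
```

```text
t 21.7 pos [0.4418 0.2665 0.2609] rot [-3.1412e+00 -5.0000e-04 -7.6200e-02] F [-0.    0.36 -7.16] +- [0.1  0.13 0.1 ] T [0.024 0.028 0.026] +- [0.001 0.016 0.016] open 0.0119
```

View pics/both6.png

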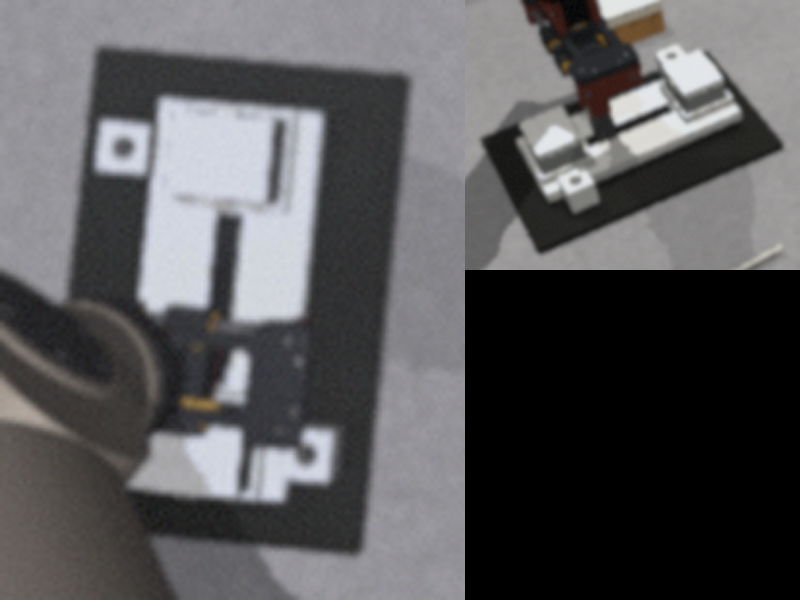

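The crop shows the plate over the pad. In the top view the far corners are (160,96) and (325,110), the near edge ends at (287,500), the bush holes are at (123,148) and (308,455), and the visible pad corners are (97,47), (411,76) and (360,552).

Run:
```python
from h import *
c=vision.calibration("top")
f=lambda u,v,z:world(c,None,150+(u+.5)/3.875-.5,215+(v+.5)/3.871-.5,z)[:2]
zb=.2609-.2357
h=[f(123,148,zb+.03),f(308,455,zb+.03)]; pc=(h[0]+h[1])/2; dv=h[0]-h[1]
print("bush mid",pc,"yaw",np.degrees(np.arctan2(dv[1],dv[0])-np.arctan2(64,86)), "len",np.linalg.norm(dv), "want .2144")
pad=[f(97,47,.012),f(411,76,.012),f(360,552,.012)]; C=(pad[0]+pad[2])/2; ex=pad[1]-pad[2]
print("pad",C,"yaw",np.degrees(np.arctan2(ex[1],ex[0])),np.linalg.norm(ex),np.linalg.norm(pad[0]-pad[1]))
q=[f(160,96,zb+.012),f(325,110,zb+.012),f(287,500,zb+.012)]; C2=(q[0]+q[2])/2; e2=q[1]-q[2]
print("plate",np.round(q,4).tolist(),C2,np.degrees(np.arctan2(e2[1],e2[0])),np.linalg.norm(e2))
y=-.0763; a=np.array([np.cos(y),np.sin(y)]); b=np.array([np.sin(y),-np.cos(y)])
for n,P in(("bush",pc),("plate",C2)): print(n,"tool shift cm to centre: x %.2f y %.2f"%tuple(100*np.array([(C-P)@a,(C-P)@b])))
# side view: refit pad contour unavailable; dark-mask rect in top view of first picture
from tilt import ray
c2=vision.calibration("top");d=np.load("top6.npz")["d"]
K=c2["mtx"]; v,u=np.mgrid[:480,:640]; x=np.dstack([(u-K[0,2])/K[0,0],(v-K[1,2])/K[1,1]]); s=x.copy()
for _ in range(20): s=x/(1+c2["k1"]*(s**2).sum(2,keepdims=True))
W=(np.dstack([s,np.ones((480,640))])*d[...,None])@R.from_euler("xyz",c2["orientation"]).as_matrix().T+c2["xyz"]
r=W[...,:2]-pc; A=r@a; B=-(r@b)
for sg in(1,-1):
    m=(abs(A-sg*.086)<.018)&(abs(B)<.022)&(W[...,2]>.06)&(W[...,2]<.09); print(sg,m.sum(),np.median(W[...,2][m]) if m.any() else None)
```

```text
bush mid [0.47193962 0.2638008 ] yaw -3.592538332525971 len 0.21529904832055652 want .2144
pad [0.47255656 0.2677622 ] yaw -4.613941094551793 0.29538784875749063 0.19967310618163628
plate [[0.5952, 0.3067], [0.5882, 0.2047], [0.3523, 0.2207]] [0.47376892 0.26366384] -3.8634120369980884 0.23639533582340794
bush tool shift cm to centre: x 0.03 y -0.40
plate tool shift cm to centre: x -0.15 y -0.40
1 305 0.08007534146639506
-1 241 0.07538734587023965
```

>>> {"name": "move_arm", "arguments": {"deltas": [[[0,-0.1,0,0,0,0.005],[0,-0.15,0,0,0,0.005],[0,-0.1,0,0,0,0],[0,0,0.15,0,0,0],[0,0,0.15,0,0,0],[0,0,0.15,0,0,0],[0,0,0.15,0,0,0],[0,0,0.15,0,0,0],[0,0,0.1,0,0,0],[0,0,0.1,0,0,0],[0,0,0.1,0,0,0],[0,0,0.08,0,0,0],[0,0,0.08,0,0,0],[0,0,0,0,0,0],[0,0,0,0,0,0]]]}}

```text
t: 23.68
position: [0.4419, 0.2699, 0.2486]
tcp_rot: [3.142, 0.0, -0.086]
contact_force: [0.8, 0.8, -8.1]
opening: 0.0119
```

```bash
python3 rd.py 6
```

```text
t 23.98 pos [0.4419 0.2699 0.2486] rot [ 3.1416  0.     -0.0862] F [ 0.08 -0.25 -7.09] +- [0.09 0.2  0.14] T [ 0.053 -0.046 -0.01 ] +- [0.014 0.015 0.011] open 0.0121
```

>>> {"name": "move_arm", "arguments": {"deltas": [[[0,0,0.05,0,0,0],[0,0,0.05,0,0,0],[0,0,0.05,0,0,0],[0,0,0,0,0,0],[0,0,0,0,0,0]]]}}

```text
t: 24.6
position: [0.4421, 0.27, 0.2476]
tcp_rot: [-3.141, -0.001, -0.086]
contact_force: [-2.1, -1.2, 5.1]
opening: 0.0117
```

```bash
python3 rd.py 6
```

```text
t 24.9 pos [0.4421 0.27   0.2476] rot [-3.1414e+00 -6.0000e-04 -8.6300e-02] F [-1.74 -2.43  5.88] +- [0.15 0.19 0.14] T [-0.553  0.444 -0.004] +- [0.01  0.01  0.014] open 0.0118
```

>>> {"name": "move_arm", "arguments": {"deltas": [[[0,0,-0.04,0,0,0],[0,0,0,0,0,0]]]}}

```text
t: 25.15
position: [0.4421, 0.2699, 0.2476]
tcp_rot: [-3.141, -0.0, -0.086]
contact_force: [-0.6, -1.6, 2.7]
opening: 0.0119
```

```bash
python3 rd.py 4
python3 - <<'E'
from h import *
c,p,d=cam("top"); np.savez("top7.npz",p=p,d=d)
save(cv2.resize(p[215:370,150:270],(465,600),interpolation=cv2.INTER_CUBIC),"top7.png")
E
```

```text
t 25.35 pos [0.4421 0.2699 0.2476] rot [-3.1414e+00 -4.0000e-04 -8.6300e-02] F [-0.99 -1.85  3.22] +- [0.19 0.18 0.17] T [-0.398  0.1   -0.001] +- [0.012 0.012 0.014] open 0.0118
```

View pics/top7.png

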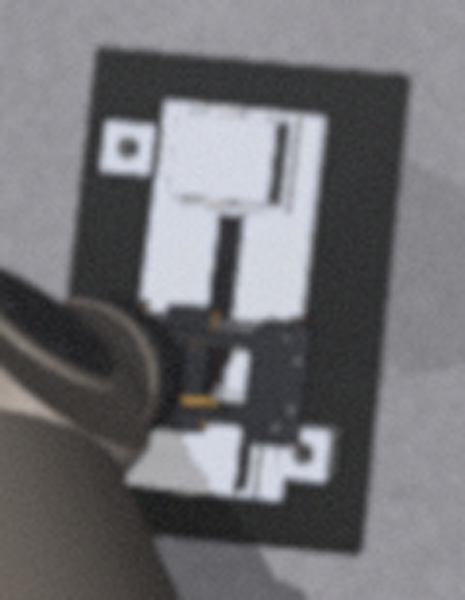

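The top view shows the plate resting on the pad. The bush holes are at crop (127,149) and (304,455), and the plate corners at (163,98), (327,115) and (283,500).

Run:
```python
from h import *
c=vision.calibration("top")
f=lambda u,v,z:world(c,None,150+(u+.5)/3.875-.5,215+(v+.5)/3.871-.5,z)[:2]
h=[f(127,149,.042),f(304,455,.042)]; pc=(h[0]+h[1])/2; dv=h[0]-h[1]
q=[f(163,98,.024),f(327,115,.024),f(283,500,.024)]; C2=(q[0]+q[2])/2; e2=q[1]-q[2]
C=np.array([.4719,.2675]); y=-.0863; a=np.array([np.cos(y),np.sin(y)]); b=np.array([np.sin(y),-np.cos(y)])
pad=[f(98,47,.012),f(411,76,.012),f(360,552,.012)]; print("pad now",(pad[0]+pad[2])/2)
print("yaw",np.degrees(np.arctan2(dv[1],dv[0])-np.arctan2(64,86)),np.degrees(np.arctan2(e2[1],e2[0])))
for n,P in(("bush",pc),("plate",C2)): print(n,P,"tool shift cm: x %.2f y %.2f"%tuple(100*np.array([(C-P)@a,(C-P)@b])))
```

```text
pad now [0.47256108 0.26744413]
yaw -4.609060827144062 -4.828415991689735
bush [0.47104521 0.26721119] tool shift cm: x 0.08 y -0.04
plate [0.47258256 0.26731124] tool shift cm: x -0.07 y -0.01
```

The plate is centred to within about 1 mm and its yaw matches the pad's. Releasing and withdrawing straight up.

>>> {"name": "move_arm", "arguments": {"deltas": [[[0,0,-0.03,0,0,0],[0,0,0,0,0,0]]]}}

```text
t: 25.65
position: [0.4421, 0.2699, 0.2476]
tcp_rot: [-3.141, -0.0, -0.086]
contact_force: [-0.2, -1.4, -0.4]
opening: 0.0119
```

>>> {"name": "move_arm", "arguments": {"deltas": [[[0,0,0,0,0,0],[0,0,0,0,0,0],[0,0,0,0,0,0],[0,0,0,0,0,0],[0,0,-0.5,0,0,0],[0,0,-1,0,0,0],[0,0,-1.5,0,0,0],[0,0,-2,0,0,0],[0,0,-2,0,0,0],[0,0,-2,0,0,0],[0,0,-3,0,0,0],[0,0,-3,0,0,0],[0,0,-1,0,0,0],[0,0,0,0,0,0]]], "fingers": 150}}

```text
t: 27.4
position: [0.4419, 0.2699, 0.4083]
tcp_rot: [-3.141, -0.001, -0.086]
contact_force: [-0.2, 0.1, 0.2]
opening: 0.0361
```

```bash
python3 rd.py 2
python3 - <<'E'
from h import *
P=[]
for n in("top","side"):
    c,p,d=cam(n); P.append(p)
save(np.hstack([cv2.resize(P[0][120:380,100:560],(460,260)),cv2.resize(P[1][130:310,110:310],(300,270))[:260]]),"end.png")
E
```

```text
t 27.5 pos [0.4416 0.2696 0.4069] rot [ 3.1406e+00  1.1000e-03 -8.6200e-02] F [ 0.93 -0.35 -0.01] +- [0.15 0.2  0.33] T [ 0.044  0.03  -0.059] +- [0.016 0.014 0.02 ] open 0.0365
```

View pics/end.png

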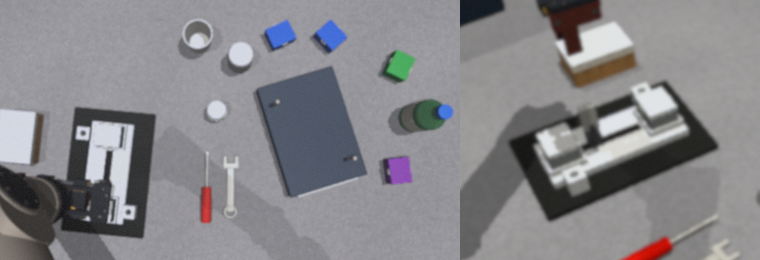

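The picture shows the plate flat on the pad with both magazines seated, the gripper clear, the deck empty with its pins standing, and the other items where they were. Handing in.

```bash
python3 -c "
from plant import env
print(env.finish_job())"
```

```text
the job is handed in; nothing more can be done
None
```

The loaded nest plate now stands on the rubber pad with both magazines still in their pockets, and I handed the job in at about 27.5 s of the 69 s.

- **Finding the balance:** A 3 mm test lift showed the near (-x) end was the heavy one. I set the plate down, slid the grip 25 mm that way, and it then hung free at about 7.4 N.
- **Lift and carry:** I lifted the plate straight up off the pins, turned it to match the pad, carried it over, lowered it gently and released it.
- **Tilt:** The side camera read 0.5–1.1° while hanging. One reading from the top camera just above the pad gave about 1.6°, with the arm partly in the way. Both are below 4°.
- **Placing:** My last measurement, just before release, put the plate within about 1 mm of the pad's centre. Plate yaw was about -4.7° and pad yaw -4.4 to -4.6°. The two cameras had disagreed by 8–11 mm on where the pad was, so I measured plate and pad together in the top view.
- **Set-down force:** The plate was pressed onto the pad with about 6 N for a moment; I eased that to nearly zero before opening the fingers.
- **Final picture:** After release, the plate looked flat on the pad, the gripper was clear of it, and the other items in view stood where they were before.

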